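# Close a storage cassette: lid on, four clips snapped crosswise

### The arm

A 6-joint arm with a two-finger parallel gripper is mounted at the origin on the work surface. World frame = base frame: x ahead of the robot, y to its left, z up, the work surface at z = 0. Lengths are in m, angles in rad, forces in N, time in s.
With the tool pointing down it reaches from about 0.4 to 0.825 m from the base axis. Payload 7 kg.
Tool frame: the origin (TCP) lies at the very end of the fingers, on their centre line; the grasp point (between the pads) lies 19 mm behind it; z points along the fingers, y is the line along which they close (so a half turn about z gives the same grasp; the last joint's range is limited). The gripper opens to 88 mm and grips with 3 to 60 N. Pads are 19 mm wide; open, the fingers measure 130 mm over their backs; the gripper's body (78 mm by 193 mm) begins 47 mm behind the grasp point.
Start: joints at [1.592, 0.359, 0.012, 0, -1.224, -0.288], TCP at [0.178, 0.651, 0.227] pointing down, gripper open.
Joint ranges: [-3.07, 3.07], [-1.43, 2.12], [-1.02, 1.25], [-3.03, 1.67], [-3.05, -0], [-3.03, 3.03]. Speed limits (rad/s): [2.39, 2.39, 3.01, 3.14, 3.14, 3.14].

### API

Orientations are given as [roll, pitch, yaw] about the fixed x, y, z axes, in that order (R = Rz(yaw) Ry(pitch) Rx(roll)).
In Python, from station import arm, grab_frame gives the robot as it stands.
- The arm moves only by the tool jog_arm, never from a script. Its argument "deltas" is a list that holds one entry, the list of rows, each a list of 4 numbers: the shift along the tool's x, y, z in units of 60 mm (1.0 is 60 mm), then the turn about the tool's z in units of 5 degrees (1.0 is 5 degrees). A call has 1 to 8 rows; each row is the pose to reach, as a shift and turn from the pose commanded when the call began, along the tool's axes at that moment; what a row does not reach only later rows make up. A row lasts 1/8 s, in which the tool goes at most 62.5 mm and 10.7 degrees, less where a joint would pass 70% of its speed; a pose out of reach is approached as far as the arm can. A call with a gripper value outside its range is refused whole. "grip" is the finger opening in mm, from 0 to 87.6, set as the call begins (left out, the last holds). The fingers move at their own pace and stop on an object; "squeeze" is the grip in N (left out, the last holds). Time passes only in rows, so rows that repeat a pose let the fingers close. It gives the time, the measured TCP pose, the force, the opening and the grip force at its end, in the units of the state.
- arm.get_state(): the state, without advancing time (a new reading comes with each control period).
- grab_frame(name): name is "side" or "top" or "wrist"; returns a dict with "img" (480x640x3 uint8, red, green, blue), "vfov" (degrees; the focal length in pixels is half the picture's height over the tangent of half this angle, whatever the lens; pixels are square), "cx", "cy" (the principal point, pixels), "dist_coeffs" ([k1, k2, p1, p2, k3] as OpenCV has them; the pictures are not rectified), "xyz" and "rotation" of the camera in the world. Camera axes: x right, y down, z forward; pixel columns grow to the right and rows downward; lengths in m; the calibration is good to about 2 mm. A picture is of the moment at which its call begins. There is no depth.
- arm.job_done(): hands the job in; it is judged then, once.
The state is a dict: "t": time; "q": joint angles; "qd": joint speeds; "joint_efforts": joint torques, N m; "eef_pos": TCP position; "ee_rot": TCP orientation; "force": force on the tool from outside, world axes, zero at the start; "moment": the same for the moment, N m; "width": finger opening in m; "gripper_force": force on a finger pad.
Only numpy, scipy, OpenCV 4.12 (cv2) and the standard library are available. Lean on these libraries where they do the work, as an engineer would, in place of code of your own. Each camera call takes 0.05 s, during which the arm holds its last target. There are 200 camera calls.

### The job

Put the white lid on the blue box of finished movements, lowering it until it sits fully home on the rim, then snap all four orange clips down over it until each clicks shut. Close them one at a time in opposite-corner order: after the first clip do the one diagonally across from it, and only then the other two. Work by feel and do not force anything: a clip clicks at about 4 to 12 N; never press the box or a clip with more than 30 N or slam the lid onto the box; leave the other things on the bench where they are.

Things in the scene. Friction and masses are not known exactly. Their poses are not given: they have to be found in the camera images.
- cassette: Blue open plastic box, 128 x 170 mm outside, 118 x 160 mm inside, fixed on a wooden cradle board 200 x 210 mm. Yaw within 0.3 rad. Origin: box centre, 60 mm below its rim; x across the short side (away from the robot), y along the long side (left), z up. Two orange clips on each long side at y = +-50 mm, their hinge pins along y at x = +-74 mm, z = 74 mm.
- lid: Loose white lid, 0.2 to 0.35 kg, right way up. Origin: centre of its underside. Locating frame below 116 x 157 mm, 8 mm high; it fits inside the box. Above it a flange 124 x 168 mm, 6 mm thick, that rests on the box rim. Fully home the origin is 52 mm above the cassette's origin, at its centre, level and parallel. Looks the same turned half round.
- lid_handle (a point): Centre of the top of the lid's black bar handle, 50 mm above the lid's origin; bar 44 mm long (x), 16 mm wide (y: grip it across this), 36 mm high. To its sides two rims run along y on the lid, at x = +-25.5 to +-33.5 mm, 15 mm high above the flange's top (centre of the bead on their outer side: x = +-30.5 mm, radius 3 mm).
- clip_near_left (a joint): Orange clip, near left (-x, +y) corner (rad): 0 level over the lid; 1.57 upright; 1.8 to 2.1 at the start, leaning outwards; stays where left. Jaw heights differ by up to 5 mm, not told: the nose meets the lid's bead at 0.2 to 0.35, clicks past it (4 to 12 N at the pad) somewhere from 0.2 to 0.07, then rests hard on the lid at 0.16 to -0.1. Short of the click it springs back to over 0.2.
- clip_near_left_hinge (a point): Middle of the hinge pin of the near left clip, fixed to the box 74 mm above the cassette's origin. The clip is an arm 24 mm wide, 8 mm thick, centred on the pin and reaching 43 mm from it (the last 6 mm is the steel nose). Shut, it points level from here towards the box's long middle line.
- clip_near_left_pad (a point): Where to press this clip: on the arm's outer face (its upper face when shut), 25 mm along the arm from the pin, 4 mm above the arm's middle plane; so when shut it is 4 mm higher than the hinge pin. z out of that face.
- clip_near_right (a joint): Orange clip, near right (-x, -y) corner (rad): 0 level over the lid; 1.57 upright; 1.8 to 2.1 at the start, leaning outwards; stays where left. Jaw heights differ by up to 5 mm, not told: the nose meets the lid's bead at 0.2 to 0.35, clicks past it (4 to 12 N at the pad) somewhere from 0.2 to 0.07, then rests hard on the lid at 0.16 to -0.1. Short of the click it springs back to over 0.2.
- clip_near_right_hinge (a point): Middle of the hinge pin of the near right clip, fixed to the box 74 mm above the cassette's origin. The clip is an arm 24 mm wide, 8 mm thick, centred on the pin and reaching 43 mm from it (the last 6 mm is the steel nose). Shut, it points level from here towards the box's long middle line.
- clip_near_right_pad (a point): Where to press this clip: on the arm's outer face (its upper face when shut), 25 mm along the arm from the pin, 4 mm above the arm's middle plane; so when shut it is 4 mm higher than the hinge pin. z out of that face.
- clip_far_left (a joint): Orange clip, far left (+x, +y) corner (rad): 0 level over the lid; 1.57 upright; 1.8 to 2.1 at the start, leaning outwards; stays where left. Jaw heights differ by up to 5 mm, not told: the nose meets the lid's bead at 0.2 to 0.35, clicks past it (4 to 12 N at the pad) somewhere from 0.2 to 0.07, then rests hard on the lid at 0.16 to -0.1. Short of the click it springs back to over 0.2.
- clip_far_left_hinge (a point): Middle of the hinge pin of the far left clip, fixed to the box 74 mm above the cassette's origin. The clip is an arm 24 mm wide, 8 mm thick, centred on the pin and reaching 43 mm from it (the last 6 mm is the steel nose). Shut, it points level from here towards the box's long middle line.
- clip_far_left_pad (a point): Where to press this clip: on the arm's outer face (its upper face when shut), 25 mm along the arm from the pin, 4 mm above the arm's middle plane; so when shut it is 4 mm higher than the hinge pin. z out of that face.
- clip_far_right (a joint): Orange clip, far right (+x, -y) corner (rad): 0 level over the lid; 1.57 upright; 1.8 to 2.1 at the start, leaning outwards; stays where left. Jaw heights differ by up to 5 mm, not told: the nose meets the lid's bead at 0.2 to 0.35, clicks past it (4 to 12 N at the pad) somewhere from 0.2 to 0.07, then rests hard on the lid at 0.16 to -0.1. Short of the click it springs back to over 0.2.
- clip_far_right_hinge (a point): Middle of the hinge pin of the far right clip, fixed to the box 74 mm above the cassette's origin. The clip is an arm 24 mm wide, 8 mm thick, centred on the pin and reaching 43 mm from it (the last 6 mm is the steel nose). Shut, it points level from here towards the box's long middle line.
- clip_far_right_pad (a point): Where to press this clip: on the arm's outer face (its upper face when shut), 25 mm along the arm from the pin, 4 mm above the arm's middle plane; so when shut it is 4 mm higher than the hinge pin. z out of that face.
- glue_bottle: White glue bottle, 48 mm across, 120 mm tall, upright, full. Bystander. Origin at its foot.
- screwdriver: Screwdriver with a red handle lying on the bench. Bystander.
- carton: Small open cardboard carton 90 x 120 x 50 mm. Bystander. Origin at its underside.
- block: Wooden block 50 x 50 x 30 mm carrying a brass movement, 48 mm high overall. Bystander. Origin at its underside.

How it is judged:
By the outcome, as a careful person would: the job done as asked, in the order asked, and still so for the second after the job is handed in, with the robot touching nothing.
It also fails if it takes over 72 s, if anything falls off the work surface, if the arm or the gripper's body presses on something with over 40 N, if the wrist force passes 120 N, or if a joint passes its speed limit or range.

## Working session

There is one attempt and no reset: what is moved stays moved. The work goes in short steps, Python scripts to look and compute and a tool call to move; the robot and the scene stay as the last step left them, time stands still between calls to the robot, and variables do not carry over. Pictures are saved under pics/ and viewed, at most 10 in all, crops included, and the job is handed in when it is done.

Besides the shell and the picture viewer there is one more tool, called after "Request:" as a command line: name --argument value ..., lists and objects as JSON in quotes. jog_arm: Moves the arm, as the interface text tells. Its arguments: {"type":"object","properties":{"deltas":{"type":"array"},"grip":{"type":"number"},"squeeze":{"type":"number"}},"required":["deltas"]}

```bash
ls; mkdir -p pics; python3 - <<'E'
from station import arm, grab_frame
import cv2,numpy as np
ims=[]
for n in("top","side"):
    f=grab_frame(n); np.save(f"pics/{n}0.npy",f,allow_pickle=True); cv2.imwrite(f"pics/{n}0.png",f["img"][:,:,::-1])
    print(n,{k:v for k,v in f.items() if k!="img"})
print(arm.get_state())
E
```

```text
pics
top {'vfov': 45.59206812285702, 'cx': 322.1903631285595, 'cy': 243.19788587745407, 'dist_coeffs': array([0.00441598, 0.        , 0.        , 0.        , 0.        ]), 'xyz': array([ 0.45280431, -0.00573098,  1.51521871]), 'rotation': array([-3.03822048,  0.00695521, -1.59827551])}
side {'vfov': 57.851415845236474, 'cx': 314.54901951146263, 'cy': 244.52716289863488, 'dist_coeffs': array([0.01378307, 0.        , 0.        , 0.        , 0.        ]), 'xyz': array([0.30677307, 0.79121554, 0.65610167]), 'rotation': array([-2.1862277 , -0.01487847, -2.78383248])}
{'t': 0.1, 'q': array([ 1.59209454e+00,  3.59314243e-01,  1.11538440e-02, -3.19288557e-04,
       -1.22408701e+00, -2.88116332e-01]), 'qd': array([ 4.52443689e-04, -2.54858632e-04,  1.96992391e-03,  4.56406486e-04,
        1.91065244e-04,  6.21257325e-05]), 'joint_efforts': array([-2.10880103e-04, -5.84163308e+01,  2.93751973e+01,  7.01558277e+00,
        1.02112195e-02, -4.75372633e-05]), 'eef_pos': array([0.17786926, 0.65069305, 0.22571656]), 'ee_rot': array([ 3.14011609e+00, -1.24563534e-04, -2.66926737e-01]), 'force': array([ 0.00683824, -0.03279461, -0.3215601 ]), 'moment': array([-0.0009126 , -0.00262694, -0.01648469]), 'gripper_force': 0.0, 'width': 0.08784895553087704}
```

View pics/top0.png

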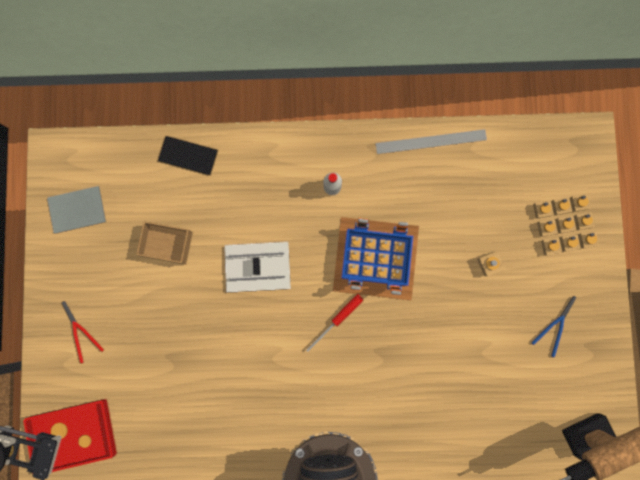

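View pics/side0.png

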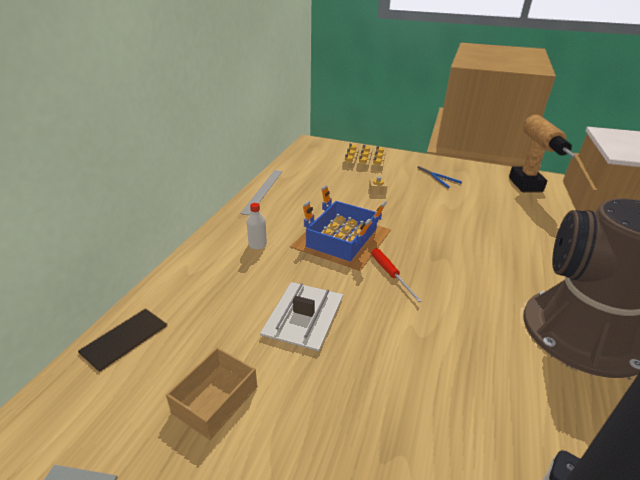

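The top view shows the lid at (257,267), the box at (378,258) with its clips open, and the screwdriver at (340,315) just in front of the box. The side view confirms this, with the lid flat and the bottle behind the box.

```bash
cat > h.py <<'E'
import numpy as np, cv2
from scipy.spatial.transform import Rotation as Ro
from station import arm, grab_frame
def K(f):
    F=240/np.tan(np.radians(f["vfov"]/2)); return np.array([[F,0,f["cx"]],[0,F,f["cy"]],[0,0,1]])
def R(f): return Ro.from_euler("xyz",f["rotation"]).as_matrix()
def rays(f,px):
    p=cv2.undistortPoints(np.array(px,float).reshape(-1,1,2),K(f),f["dist_coeffs"]).reshape(-1,2)
    return np.c_[p,np.ones(len(p))]@R(f).T
def plane(f,px,z):
    d=rays(f,px); return f["xyz"]+d*((z-f["xyz"][2])/d[:,2])[:,None]
def tri(fs,pxs):
    A=np.zeros((3,3));b=np.zeros(3);L=[]
    for f,p in zip(fs,pxs):
        d=rays(f,[p])[0];d/=np.linalg.norm(d);M=np.eye(3)-np.outer(d,d);A+=M;b+=M@f["xyz"];L.append((M,f["xyz"]))
    X=np.linalg.solve(A,b); return X,[np.linalg.norm(M@(X-c)) for M,c in L]
def proj(f,X):
    r=R(f).T; return cv2.projectPoints(np.array(X,float).reshape(-1,1,3),r,-r@f["xyz"],K(f),f["dist_coeffs"])[0].reshape(-1,2)
def blob(m,seed=None):
    n,l,s,c=cv2.connectedComponentsWithStats(m.astype(np.uint8))
    k=l[seed[1],seed[0]] if seed else 1+np.argmax(s[1:,4]); return (l==k)
def rect(m):
    cs=cv2.findContours(m.astype(np.uint8),cv2.RETR_EXTERNAL,cv2.CHAIN_APPROX_NONE)[0]
    return cv2.minAreaRect(max(cs,key=cv2.contourArea))
def save(f,name): cv2.imwrite(f"pics/{name}.png",f["img"][:,:,::-1]); np.save(f"pics/{name}.npy",f,allow_pickle=True)
def load(name): return np.load(f"pics/{name}.npy",allow_pickle=True).item()
def tool(dx): # world vector -> tool-axis units
    s=arm.get_state(); return Ro.from_euler("xyz",s["ee_rot"]).inv().apply(dx)/0.06
E
python3 - <<'E'
from h import *
f=load("top0"); im=f["img"].astype(int); hsv=cv2.cvtColor(f["img"],cv2.COLOR_RGB2HSV)
g=(hsv[...,1]<40)&(hsv[...,2]>170); g[:220]=0;g[320:]=0;g[:,:200]=0;g[:,320:]=0
g=cv2.morphologyEx(g.astype(np.uint8),cv2.MORPH_CLOSE,np.ones((9,9)))
r=rect(g);P=plane(f,cv2.boxPoints(r),0.014);print("lid",r,P.round(4),np.linalg.norm(np.diff(P,axis=0),axis=1),P.mean(0))
b=(hsv[...,0]>100)&(hsv[...,0]<130)&(hsv[...,1]>120)&(hsv[...,2]>60); b[:210]=0;b[310:]=0;b[:,:320]=0;b[:,430:]=0
r=rect(cv2.morphologyEx(b.astype(np.uint8),cv2.MORPH_CLOSE,np.ones((9,9))));P=plane(f,cv2.boxPoints(r),0.075);print("box",r,P.round(4),np.linalg.norm(np.diff(P,axis=0),axis=1),P.mean(0))
w=grab_frame("wrist");save(w,"w0");print(w["xyz"],w["rotation"],w["vfov"])
# camera in tool frame
s=arm.get_state();Rt=Ro.from_euler("xyz",s["ee_rot"]).as_matrix();print("cam in tool",Rt.T@(w["xyz"]-s["eef_pos"]),(Rt.T@R(w)).round(3))
E
```

```text
lid ((256.9195251464844, 266.7610778808594), (46.148841857910156, 62.53033447265625), 86.90594482421875) [[0.6102 0.259  0.014 ]
 [0.6145 0.0937 0.014 ]
 [0.4928 0.0897 0.014 ]
 [0.4885 0.2536 0.014 ]] [0.16538511 0.12175308 0.16400213] [0.55151119 0.17399011 0.014     ]
box ((377.0472412109375, 255.93753051757812), (65.64453887939453, 53.44534683227539), 6.170175075531006) [[ 0.5105 -0.0461  0.075 ]
 [ 0.645  -0.0648  0.075 ]
 [ 0.6222 -0.2297  0.075 ]
 [ 0.4883 -0.2094  0.075 ]] [0.13579912 0.16646036 0.13551744] [ 0.56649504 -0.13751393  0.075     ]
[0.24450208 0.63404872 0.38263136] [ 2.87986580e+00 -1.30614265e-03 -1.83811568e+00] 63.444325471413634
cam in tool [ 0.06867368 -0.00124514 -0.15676728] [[-0.    -0.966 -0.259]
 [ 1.    -0.    -0.   ]
 [-0.    -0.259  0.966]]
```

Request:
jog_arm --deltas '[[[0.8, 0.6, -0.05, -0.4], [1.6, 1.2, -0.1, -0.8], [2.4, 1.8, -0.15, -1.2], [3.2, 2.4, -0.2, -1.6], [4.0, 3.0, -0.25, -2.0], [4.8, 3.6, -0.3, -2.4], [5.6, 4.2, -0.35, -2.8], [6.4, 4.8, -0.4, -3.36]]]'

```text
t: 1.15
eef_pos: [0.4733, 0.2704, 0.2508]
ee_rot: [-3.141, -0.0, 0.028]
force: [1.7, 1.0, -0.6]
width: 0.0875
gripper_force: 0.0
```

```bash
python3 - <<'E'
from h import *
s=arm.get_state();print(s["eef_pos"],s["ee_rot"],s["q"],s["force"]);print(tool(np.array([.551,.174,.24])-s["eef_pos"]))
E
```

```text
[0.47325243 0.27035867 0.25075158] [-3.14139286e+00 -1.14525628e-04  2.82063217e-02] [ 8.78604030e-01  1.29117183e-01 -2.38445430e-01 -4.90094943e-05
 -1.20300801e+00  7.20416246e-01] [ 1.70998688  1.03695013 -0.55673905]
[1.24996408 1.64191947 0.17900805]
```

Request:
jog_arm --deltas '[[[0.6, 0.8, 0.1, 0], [1.2, 1.6, 0.2, 0], [1.2, 1.6, 0.2, 0], [1.2, 1.6, 0.2, 0]]]'

```text
t: 1.65
eef_pos: [0.5469, 0.1776, 0.2382]
ee_rot: [3.141, 0.001, 0.025]
force: [-0.8, 0.5, -0.5]
width: 0.0876
gripper_force: 0.0
```

```bash
python3 - <<'E'
from h import *
w=grab_frame("wrist");save(w,"wlid")
s=arm.get_state();print(s["eef_pos"],s["ee_rot"],s["force"])
print(tool(np.array([.566,-.138,.30])-s["eef_pos"]))
E
```

```text
[0.54664179 0.17828531 0.23850395] [-3.14156987e+00  2.17126401e-04  2.64860612e-02] [-0.33711638 -0.15567911  0.63994771]
[ 0.18269825  5.27809404 -1.02509406]
```

View pics/wlid.png

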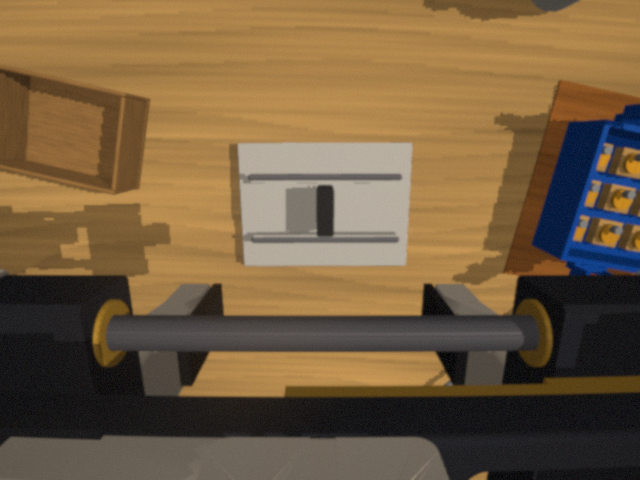

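The wrist view shows the lid corners at about (238,143), (412,143), (407,265) and (245,265). The handle top is near (325,208). Next I look at the box from the same relative pose, so calibration errors mostly cancel.

Request:
jog_arm --deltas '[[[0.0, 0.9, -0.2, 0.4], [0.0, 1.8, -0.4, 0.8], [0.1, 2.7, -0.6, 1.2], [0.1, 3.6, -0.8, 1.5], [0.1, 4.5, -1.0, 1.87], [0.1, 5.2, -1.03, 1.87], [0.1, 5.2, -1.03, 1.87], [0.1, 5.2, -1.03, 1.87]]]'

```text
t: 2.7
eef_pos: [0.5612, -0.1326, 0.3005]
ee_rot: [-3.141, -0.0, -0.136]
force: [0.6, -0.0, 0.5]
width: 0.0875
gripper_force: 0.0
```

```bash
python3 - <<'E'
from h import *
w=grab_frame("wrist");save(w,"wbox")
s=arm.get_state();print(s["eef_pos"],s["ee_rot"],s["force"],s["q"])
E
```

```text
[ 0.5612547  -0.13233136  0.30046492] [-3.14130139e+00 -1.95058123e-04 -1.35104398e-01] [-0.95561003  0.25926758  0.16941757] [ 1.07361349e-01  1.57715425e-01 -9.15849885e-02 -2.43455003e-04
 -1.32123664e+00  1.32839071e+00]
```

View pics/wbox.png

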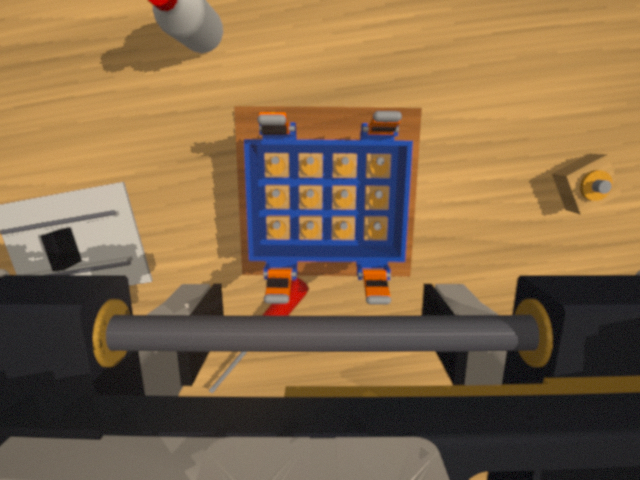

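The wrist view shows the box's outer rim corners at about (245,141), (413,141), (407,262) and (250,260). The open clips are at (273,125), (384,124), (279,283) and (375,285).

```bash
cat > m.py <<'E'
from h import *
def edges(m,rows,cols,x0,x1,y0,y1):
    "lines from outermost mask pixels -> corners TL,TR,BR,BL"
    L=[[],[],[],[]]
    for y in rows:
        k=np.flatnonzero(m[y,x0:x1])+x0
        if len(k)>5: L[0].append((k[0]-.5,y)); L[2].append((k[-1]+.5,y))
    for x in cols:
        k=np.flatnonzero(m[y0:y1,x])+y0
        if len(k)>5: L[1].append((x,k[0]-.5)); L[3].append((x,k[-1]+.5))
    l=[]
    for p in L:
        vx,vy,a,b=cv2.fitLine(np.array(p,np.float32),cv2.DIST_HUBER,0,.01,.01).ravel().astype(float); l.append(np.array([vy,-vx,-(vy*a-vx*b)]))
    c=[np.cross(l[i],l[j]) for i,j in((0,1),(1,2),(2,3),(3,0))]
    return np.array([v[:2]/v[2] for v in c])
def report(f,c,z):
    P=plane(f,c,z); C=P.mean(0); x=(P[0]+P[1]-P[2]-P[3])/2; y=(P[0]+P[3]-P[1]-P[2])/2
    print("z",z,"centre",C.round(4),"size x,y",np.linalg.norm(x).round(4),np.linalg.norm(y).round(4),"yaw x,y",np.arctan2(x[1],x[0]).round(4),np.arctan2(-y[0],y[1]).round(4)); return C
E
python3 - <<'E'
from m import *
f=load("wlid");hsv=cv2.cvtColor(f["img"],cv2.COLOR_RGB2HSV).astype(int)
m=hsv[...,1]<50
c=edges(m,range(150,260),range(260,395),225,425,135,275);print(c.round(1));report(f,c,.014)
hm=(hsv[...,2]<70);hm[:180]=0;hm[245:]=0;hm[:,:305]=0;hm[:,345:]=0
r=rect(blob(hm));print(r,np.argwhere(blob(hm)).min(0),np.argwhere(blob(hm)).max(0))
print("handle box centre at .05:",plane(f,[r[0]],.05))
f=load("wbox");hsv=cv2.cvtColor(f["img"],cv2.COLOR_RGB2HSV).astype(int)
m=(hsv[...,0]>105)&(hsv[...,0]<130)&(hsv[...,1]>120)
c=edges(m,range(150,250),list(range(302,355)),235,425,135,275);print(c.round(1))
for z in(.07,.075,.08,.085):report(f,c,z)
E
```

```text
[[237.3 143.7]
 [411.3 142.5]
 [404.6 264.5]
 [244.3 264.5]]
z 0.014 centre [0.5525 0.177  0.014 ] size x,y 0.1217 0.1658 yaw x,y 0.0274 0.028
((324.5, 210.5), (49.0, 15.0), 90.0) [186 317] [235 332]
handle box centre at .05: [[0.55452115 0.17719464 0.05      ]]
[[243.7 137.9]
 [411.4 142. ]
 [403.9 260.5]
 [249.1 260.5]]
z 0.07 centre [ 0.5689 -0.1371  0.07  ] size x,y 0.1222 0.1622 yaw x,y -0.1425 -0.1479
z 0.075 centre [ 0.5697 -0.1371  0.075 ] size x,y 0.1206 0.1601 yaw x,y -0.1425 -0.1479
z 0.08 centre [ 0.5705 -0.1372  0.08  ] size x,y 0.119 0.158 yaw x,y -0.1425 -0.1479
z 0.085 centre [ 0.5713 -0.1372  0.085 ] size x,y 0.1175 0.1559 yaw x,y -0.1425 -0.1479
```

```bash
python3 - <<'E'
from m import *
f=load("wbox"); im=f["img"][95:310,225:435]
cv2.imwrite("pics/wboxcrop.png",cv2.resize(im[:,:,::-1],None,fx=2.75,fy=2.75,interpolation=cv2.INTER_NEAREST))
hsv=cv2.cvtColor(f["img"],cv2.COLOR_RGB2HSV).astype(int)
print(hsv[200,236:252].tolist());print(hsv[134:150,310].tolist());print(hsv[134:150,345].tolist());print(hsv[252:268,325].tolist())
E
```

```text
[[17, 136, 142], [17, 137, 138], [15, 151, 132], [13, 159, 122], [13, 169, 118], [13, 174, 116], [12, 170, 120], [12, 163, 117], [12, 147, 113], [177, 70, 105], [123, 86, 116], [113, 154, 147], [111, 193, 156], [110, 188, 157], [111, 195, 144], [112, 171, 133]]
[[14, 183, 167], [14, 185, 170], [14, 180, 170], [13, 173, 164], [8, 122, 146], [146, 57, 111], [115, 138, 146], [111, 174, 161], [110, 188, 159], [110, 192, 155], [111, 182, 143], [112, 171, 125], [112, 168, 112], [112, 161, 111], [112, 163, 114], [112, 170, 111]]
[[14, 184, 172], [14, 173, 172], [14, 182, 160], [13, 175, 140], [10, 133, 121], [166, 71, 97], [119, 105, 121], [111, 173, 146], [111, 192, 158], [110, 192, 157], [111, 190, 146], [111, 177, 130], [112, 176, 116], [113, 159, 114], [112, 167, 113], [110, 178, 113]]
[[113, 163, 108], [113, 172, 107], [112, 163, 108], [111, 171, 109], [111, 183, 120], [111, 188, 137], [111, 190, 153], [111, 187, 154], [115, 155, 143], [130, 96, 114], [1, 79, 103], [12, 158, 118], [13, 179, 128], [13, 169, 136], [13, 173, 128], [14, 173, 118]]
```

View pics/wboxcrop.png

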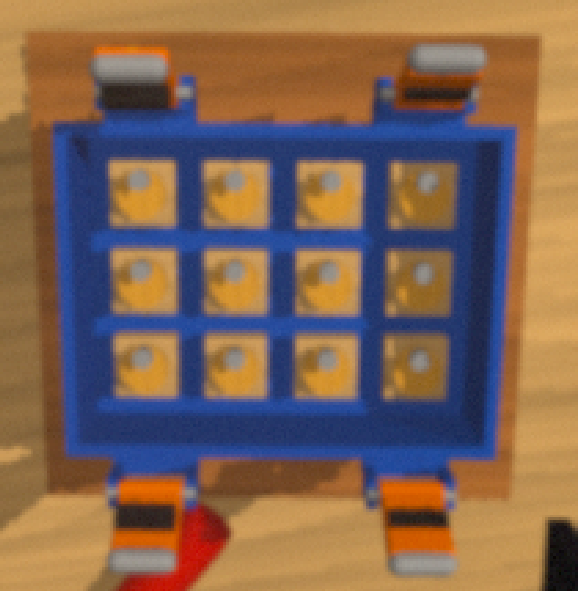

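The crop shows a clean rim with a blur of about 2 px at the edges, so I'll use mid-crossing thresholds.

```bash
python3 - <<'E'
from m import *
f=load("wlid");hsv=cv2.cvtColor(f["img"],cv2.COLOR_RGB2HSV).astype(int)
m=hsv[...,1]<80
c=edges(m,range(150,260),range(260,395),225,425,135,275);print(c.round(1));report(f,c,.014)
b=load("wbox");im=b["img"].astype(int)
m=im[...,2]>im[...,0]
c=edges(m,range(150,250),list(range(302,352)),235,425,135,275);print(c.round(1))
for z in(.055,.06,.065,.07,.075,.08):report(b,c,z)
# hinge pins / board corner / rim triangulation vs side view
s=load("side0");t=load("top0")
for z in(.06,.07,.08): print(z,proj(s,plane(b,c,z)).round(1).tolist())
im=s["img"][170:280,280:400]
cv2.imwrite("pics/sidecrop.png",cv2.resize(im[:,:,::-1],None,fx=5,fy=5,interpolation=cv2.INTER_NEAREST))
E
```

```text
[[236.6 142.5]
 [412.3 142.5]
 [405.5 265.5]
 [243.3 265.5]]
z 0.014 centre [0.5523 0.177  0.014 ] size x,y 0.1233 0.1676 yaw x,y 0.0256 0.0247
[[242.8 138.6]
 [412.5 140.1]
 [404.7 261.5]
 [248.2 261.5]]
z 0.055 centre [ 0.5663 -0.1369  0.055 ] size x,y 0.1287 0.1705 yaw x,y -0.1433 -0.1401
z 0.06 centre [ 0.5671 -0.1369  0.06  ] size x,y 0.1271 0.1683 yaw x,y -0.1433 -0.1401
z 0.065 centre [ 0.5679 -0.137   0.065 ] size x,y 0.1255 0.1662 yaw x,y -0.1433 -0.1401
z 0.07 centre [ 0.5686 -0.137   0.07  ] size x,y 0.1239 0.1641 yaw x,y -0.1433 -0.1401
z 0.075 centre [ 0.5694 -0.1371  0.075 ] size x,y 0.1223 0.162 yaw x,y -0.1433 -0.1401
z 0.08 centre [ 0.5702 -0.1371  0.08  ] size x,y 0.1207 0.1599 yaw x,y -0.1433 -0.1401
0.06 [[305.0, 227.4], [335.0, 199.0], [377.1, 210.7], [351.2, 241.9]]
0.07 [[305.5, 223.7], [334.8, 196.2], [376.1, 207.5], [350.6, 237.7]]
0.08 [[305.9, 220.0], [334.6, 193.3], [375.0, 204.3], [350.0, 233.5]]
```

View pics/sidecrop.png

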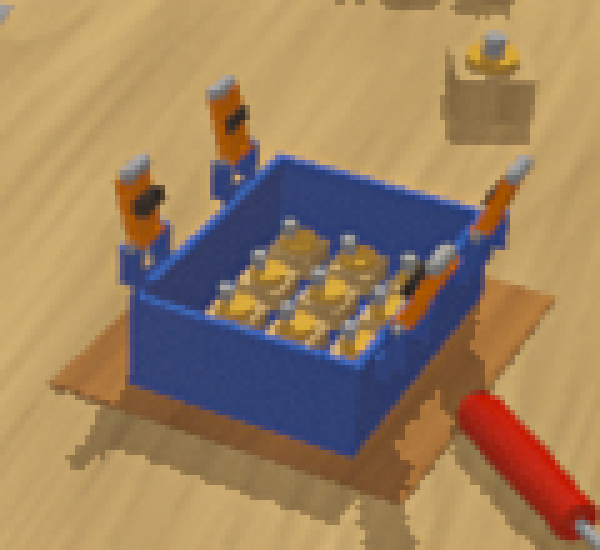

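The side crop puts the rim corners at about (306.6,228), (335.6,201), (352,242.4) and (381,212.6), which matches a rim height of about 0.06 m. So the cassette origin sits at bench level, with its centre at about (0.567, -0.137) and yaw -0.142. Now to the lid.

Request:
jog_arm --deltas '[[[-0.15, -0.9, 0, -0.3], [-0.3, -1.8, 0, -0.6], [-0.45, -2.7, 0.3, -0.9], [-0.6, -3.5, 0.8, -1.2], [-0.7, -4.2, 1.4, -1.5], [-0.8, -4.8, 2.1, -1.83], [-0.84, -5.09, 2.9, -1.83], [-0.84, -5.09, 3.34, -1.83]]]'

```text
t: 3.75
eef_pos: [0.551, 0.1781, 0.0975]
ee_rot: [3.14, 0.002, 0.027]
force: [-0.7, -0.6, 0.7]
width: 0.0879
gripper_force: 0.0
```

Request:
jog_arm --deltas '[[[0, 0, 0, 0], [0, 0, 0, 0]]]'

```text
t: 4.0
eef_pos: [0.5534, 0.1767, 0.1013]
ee_rot: [-3.141, -0.002, 0.024]
force: [0.0, 0.6, -0.1]
width: 0.0878
gripper_force: 0.0
```

```bash
python3 - <<'E'
from h import *
s=arm.get_state();print(s["eef_pos"],s["ee_rot"],s["force"]);print(tool(np.array([.5523,.177,.02])-s["eef_pos"]))
f=load("top0");print("bottle",plane(f,[[333,178]],.12))
b=load("wbox");print("bottle foot",plane(b,[[212,42]],0.0))
E
```

```text
[0.55340852 0.17670881 0.10130667] [-3.14099137e+00 -1.55763018e-03  2.43626061e-02] [ 0.04427403  0.61130357 -0.08277933]
[-0.02046232 -0.00448697  1.35508391]
bottle [[ 0.75985551 -0.03133976  0.12      ]]
bottle foot [[ 0.74930658 -0.03606147  0.        ]]
```

Request:
jog_arm --deltas '[[[-0.02, 0, 0.4, 0], [-0.02, 0, 0.8, 0], [-0.02, 0, 1.15, 0], [-0.02, 0, 1.3, 0], [-0.02, 0, 1.34, 0], [-0.02, 0, 1.34, 0]]]'

```text
t: 4.75
eef_pos: [0.5523, 0.176, 0.0205]
ee_rot: [-3.141, -0.001, 0.023]
force: [0.1, 0.1, -0.1]
width: 0.0877
gripper_force: 0.0
```

Request:
jog_arm --deltas '[[[0, 0, 0, 0], [0, 0, 0, 0], [0, 0, 0, 0], [0, 0, 0, 0], [0, 0, 0, 0], [0, 0, 0, 0], [0, 0, 0, 0], [0, 0, 0, 0]]]' --grip 5 --squeeze 35

```text
t: 5.75
eef_pos: [0.5517, 0.1756, 0.0195]
ee_rot: [3.142, 0.0, 0.023]
force: [0.5, 0.2, -0.9]
width: 0.0159
gripper_force: 35.0
```

```bash
python3 - <<'E'
from h import *
s=arm.get_state();print(s["eef_pos"],s["ee_rot"],s["force"],s["width"],s["gripper_force"])
E
```

```text
[0.55169662 0.1756079  0.01954356] [3.14151274e+00 6.76436309e-05 2.30076882e-02] [ 0.48046747  0.20364483 -0.93164757] 0.01594248362825213 34.994335770606995
```

Request:
jog_arm --deltas '[[[0, 0, -0.2, 0], [0, 0, -0.7, 0], [0, 0, -1.3, 0], [0, 0, -2.0, 0], [0, 0, -2.6, 0], [0, 0, -2.9, 0], [0, 0, -3.0, 0], [0, 0, -3.0, 0]]]'

```text
t: 6.75
eef_pos: [0.5514, 0.1755, 0.1995]
ee_rot: [-3.141, 0.0, 0.023]
force: [-0.1, -0.3, -1.7]
width: 0.0155
gripper_force: 35.0
```

```bash
python3 - <<'E'
from h import *
w=grab_frame("wrist");save(w,"wheld")
s=arm.get_state();print(s["eef_pos"],s["ee_rot"],s["force"],s["width"],s["gripper_force"])
E
```

```text
[0.55116127 0.17541556 0.19883594] [3.14125510e+00 1.14186874e-03 2.27333590e-02] [-2.17899156 -0.21426525 -2.7173499 ] 0.015869301997138 34.994587898254395
```

View pics/wheld.png

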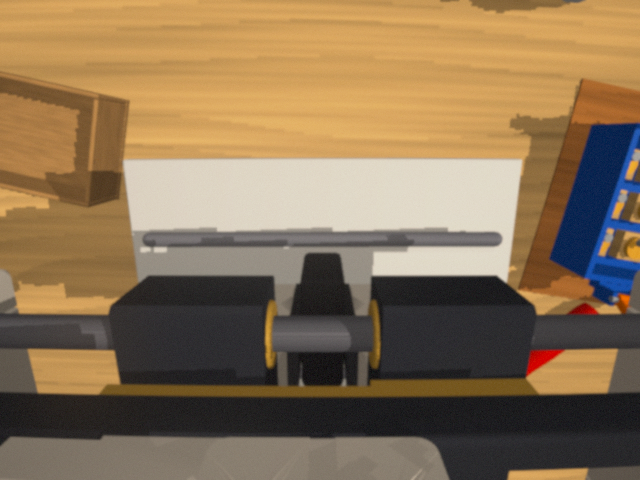

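The lid is held level; its far edge runs from about (124,159) to (522,158).

```bash
python3 - <<'E'
from m import *
f=load("wheld");hsv=cv2.cvtColor(f["img"],cv2.COLOR_RGB2HSV).astype(int)
m=(hsv[...,1]<75)
ys=range(165,222); l=[];r=[];t=[]
for y in ys:
    k=np.flatnonzero(m[y,100:545])+100; l.append((k[0]-.5,y)); r.append((k[-1]+.5,y))
for x in range(140,505): t.append((x,np.flatnonzero(m[140:225,x])[0]+139.5))
def L(p):
    a,b,c,d=cv2.fitLine(np.array(p,np.float32),cv2.DIST_HUBER,0,.01,.01).ravel().astype(float);return np.array([b,-a,-(b*c-a*d)])
c=[np.cross(L(t),L(q)) for q in(l,r)];c=np.array([v[:2]/v[2] for v in c]);print(c)
p0,R0=np.array([.55116,.17542,.19884]),Ro.from_euler("xyz",[3.14125510,.0005,.02273])
# camera pose vs tool (nominal offset check)
print("cam in tool",R0.inv().apply(f["xyz"]-p0))
P=plane(f,c,p0[2]-.0055);q=R0.inv().apply(P-p0);print(q.round(4),"width",np.linalg.norm(P[0]-P[1]),"mid y",q[:,1].mean(),"x",q[:,0].mean(),"yaw err",np.arctan2(q[1,0]-q[0,0],q[1,1]-q[0,1]))
# lid centre measured in tool at its view, box centre
print("plan")
E
```

```text
[[121.58710544 157.5       ]
 [522.12306521 157.5       ]]
cam in tool [ 0.06931161 -0.00159638 -0.15761746]
[[ 0.0629 -0.0851  0.0054]
 [ 0.0628  0.0815  0.0055]] width 0.16659348784035338 mid y -0.0017970114087348457 x 0.06287666062878246 yaw err -0.0003752667168245891
plan
```

```bash
cat >> m.py <<'E'
def L(p):
    a,b,c,d=cv2.fitLine(np.array(p,np.float32),cv2.DIST_HUBER,0,.01,.01).ravel().astype(float);return np.array([b,-a,-(b*c-a*d)])
def sub(v,level,o,from_end=False):
    "sub-pixel first rise of 1-D profile v through level"
    if from_end: v=v[::-1]
    k=np.flatnonzero((v[:-1]<level)&(v[1:]>=level))[0]; t=k+(level-v[k])/(v[k+1]-v[k])
    return o+(len(v)-1-t if from_end else t)
def corners(s,level,rows,cols,x0,x1,y0,y1):
    l=[L([(sub(s[y,x0:x1],level,x0),y) for y in rows]),L([(x,sub(s[y0:y1,x],level,y0)) for x in cols]),
       L([(sub(s[y,x0:x1],level,x0,True),y) for y in rows]),L([(x,sub(s[y0:y1,x],level,y0,True)) for x in cols])]
    c=[np.cross(l[i],l[j]) for i,j in((0,1),(1,2),(2,3),(3,0))]; return np.array([v[:2]/v[2] for v in c])
E
python3 - <<'E'
from m import *
f=load("wlid");h=cv2.cvtColor(f["img"],cv2.COLOR_RGB2HSV).astype(float)
c=corners(-h[...,1],-80,range(150,260),range(250,400),226,425,130,278);print(c.round(2));report(f,c,.014)
b=load("wbox");im=b["img"].astype(float);s=im[...,2]-im[...,0]
s=cv2.GaussianBlur(s,(0,0),.7)
for cols in (range(302,352),list(range(300,356))+list(range(403,406))):
  c=corners(s,0,range(150,250),cols,230,430,130,275);print(c.round(2))
  C=report(b,c,.06); report(b,c,.058)
E
```

```text
[[236.59 142.42]
 [412.14 142.04]
 [405.49 265.28]
 [243.38 265.61]]
z 0.014 centre [0.5524 0.177  0.014 ] size x,y 0.1235 0.1676 yaw x,y 0.0267 0.0269
[[242.86 138.44]
 [412.48 139.8 ]
 [404.65 263.13]
 [247.9  259.83]]
z 0.06 centre [ 0.5672 -0.1369  0.06  ] size x,y 0.1273 0.1685 yaw x,y -0.1438 -0.1508
z 0.058 centre [ 0.5669 -0.1369  0.058 ] size x,y 0.1279 0.1693 yaw x,y -0.1438 -0.1508
[[242.85 138.15]
 [412.46 140.16]
 [404.69 262.52]
 [247.93 260.39]]
z 0.06 centre [ 0.5672 -0.1369  0.06  ] size x,y 0.1272 0.1685 yaw x,y -0.1438 -0.1487
z 0.058 centre [ 0.5669 -0.1369  0.058 ] size x,y 0.1279 0.1693 yaw x,y -0.1438 -0.1487
```

Request:
jog_arm --deltas '[[[0.02, 0.5, 0, 0.2], [0.04, 1.3, 0, 0.5], [0.06, 2.2, 0, 0.8], [0.08, 3.1, 0, 1.2], [0.1, 4.0, 0, 1.5], [0.12, 4.7, 0, 1.8], [0.13, 5.1, 0.1, 1.93], [0.13, 5.23, 0.3, 1.93]]]'

```text
t: 7.8
eef_pos: [0.5663, -0.1393, 0.1802]
ee_rot: [3.141, 0.001, -0.147]
force: [-0.1, 0.1, -2.1]
width: 0.0157
gripper_force: 35.0
```

Request:
jog_arm --deltas '[[[0, 0, 0.4, 0], [0, 0, 0.8, 0], [0, 0, 1.0, 0], [0, 0, 1.0, 0]]]'

```text
t: 8.3
eef_pos: [0.566, -0.1376, 0.1203]
ee_rot: [3.141, 0.003, -0.145]
force: [0.5, -0.4, -2.1]
width: 0.0156
gripper_force: 35.0
```

```bash
python3 - <<'E'
from h import *
w=grab_frame("wrist");save(w,"wover");s=arm.get_state();print(s["eef_pos"],s["ee_rot"],s["force"],s["moment"],s["q"]);print(tool(np.array([.5663,-.1384,.08])-s["eef_pos"]),(s["ee_rot"][2]+.146)*57.3/5)
E
```

```text
[ 0.56673522 -0.13763824  0.12140521] [ 3.14118120e+00  7.07737713e-04 -1.44760229e-01] [ 0.97111683  0.10602698 -1.50509589] [-0.00941957 -0.01383378 -0.01201784] [ 9.70155820e-02  2.99075393e-01 -3.34038307e-01  2.85171675e-04
 -9.38468312e-01  1.32885203e+00]
[-0.00485788  0.01332571  0.69009596] 0.014207777267801359
```

View pics/wover.png

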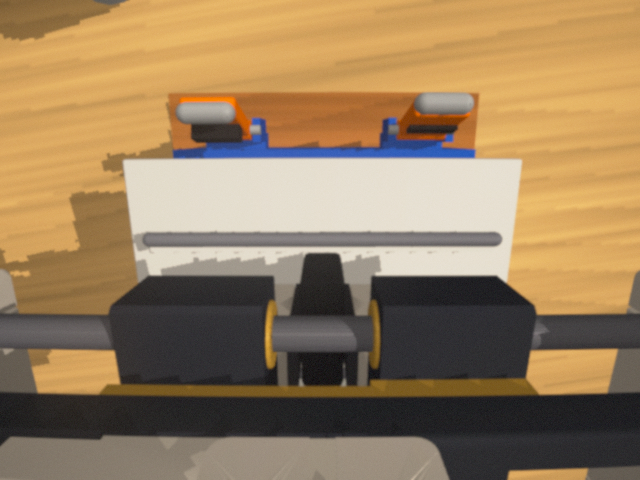

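The lid hangs centred over the box. The rim strip at columns 173–475 matches the lid at 122–522, and the clips lean outward, clear of it. Lowering by feel.

Request:
jog_arm --deltas '[[[0, 0.01, 0.25, 0.01], [0, 0.01, 0.45, 0.01], [0, 0.01, 0.58, 0.01], [0, 0.01, 0.62, 0.01], [0, 0.01, 0.62, 0.01]]]'

```text
t: 8.98
eef_pos: [0.5667, -0.1385, 0.0843]
ee_rot: [3.141, 0.0, -0.146]
force: [1.0, 0.6, -2.2]
width: 0.0157
gripper_force: 35.0
```

Request:
jog_arm --deltas '[[[0, 0, 0.025, 0], [0, 0, 0.05, 0], [0, 0, 0.05, 0]]]'

```text
t: 9.35
eef_pos: [0.5666, -0.1385, 0.0814]
ee_rot: [-3.142, -0.0, -0.146]
force: [0.7, -0.4, -1.3]
width: 0.016
gripper_force: 35.0
```

Request:
jog_arm --deltas '[[[0, 0, 0.025, 0], [0, 0, 0.05, 0], [0, 0, 0.05, 0]]]'

```text
t: 9.72
eef_pos: [0.5665, -0.1385, 0.0782]
ee_rot: [3.142, 0.0, -0.146]
force: [0.4, -0.1, -2.0]
width: 0.016
gripper_force: 35.0
```

Request:
jog_arm --deltas '[[[0, 0, 0.025, 0], [0, 0, 0.05, 0], [0, 0, 0.05, 0]]]'

```text
t: 10.1
eef_pos: [0.5665, -0.1385, 0.0752]
ee_rot: [3.142, 0.0, -0.146]
force: [0.2, -0.4, -1.2]
width: 0.0157
gripper_force: 35.0
```

Request:
jog_arm --deltas '[[[0, 0, 0.02, 0], [0, 0, 0.04, 0], [0, 0, 0.04, 0]]]'

```text
t: 10.48
eef_pos: [0.5665, -0.1385, 0.0728]
ee_rot: [3.142, 0.0, -0.146]
force: [-0.8, 0.1, -1.4]
width: 0.0157
gripper_force: 35.0
```

Request:
jog_arm --deltas '[[[0, 0, 0.01, 0], [0, 0, 0.02, 0], [0, 0, 0.02, 0]]]'

```text
t: 10.85
eef_pos: [0.5666, -0.1385, 0.0717]
ee_rot: [3.142, 0.0, -0.146]
force: [-0.1, -0.2, -2.0]
width: 0.0157
gripper_force: 35.0
```

Request:
jog_arm --deltas '[[[0, 0, 0.01, 0], [0, 0, 0.02, 0], [0, 0, 0.02, 0]]]'

```text
t: 11.22
eef_pos: [0.5666, -0.1385, 0.0705]
ee_rot: [3.142, 0.0, -0.146]
force: [0.4, -0.7, -1.4]
width: 0.0161
gripper_force: 35.0
```

Request:
jog_arm --deltas '[[[0, 0, 0.01, 0], [0, 0, 0.02, 0], [0, 0, 0.02, 0]]]'

```text
t: 11.6
eef_pos: [0.5665, -0.1385, 0.0693]
ee_rot: [3.142, 0.0, -0.146]
force: [0.3, -0.4, -1.4]
width: 0.0159
gripper_force: 35.0
```

Request:
jog_arm --deltas '[[[0, 0, 0.01, 0], [0, 0, 0.02, 0], [0, 0, 0.02, 0]]]'

```text
t: 11.98
eef_pos: [0.5666, -0.1385, 0.0681]
ee_rot: [3.142, 0.0, -0.146]
force: [-0.3, -0.6, -1.5]
width: 0.0156
gripper_force: 35.0
```

Request:
jog_arm --deltas '[[[0, 0, 0.01, 0], [0, 0, 0.02, 0], [0, 0, 0.02, 0]]]'

```text
t: 12.35
eef_pos: [0.5667, -0.1385, 0.0678]
ee_rot: [3.141, -0.0, -0.146]
force: [-2.8, 1.7, 6.1]
width: 0.0159
gripper_force: 35.0
```

Request:
jog_arm --deltas '[[[0, 0, 0.01, 0], [0, 0, 0.02, 0], [0, 0, 0.02, 0]]]'

```text
t: 12.72
eef_pos: [0.5667, -0.1385, 0.0678]
ee_rot: [3.141, -0.001, -0.146]
force: [-6.5, 3.1, 17.1]
width: 0.0155
gripper_force: 35.0
```

Contact came at TCP z of 0.068, about 12 mm below rim entry, which fits fully home. I'll relax, release and check.

Request:
jog_arm --deltas '[[[0, 0, -0.03, 0], [0, 0, -0.03, 0]]]'

```text
t: 12.98
eef_pos: [0.5669, -0.1385, 0.0678]
ee_rot: [-3.142, -0.001, -0.146]
force: [-1.2, 1.4, 3.3]
width: 0.0157
gripper_force: 35.0
```

Request:
jog_arm --deltas '[[[0, 0, 0, 0], [0, 0, 0, 0], [0, 0, 0, 0], [0, 0, -0.3, 0], [0, 0, -1.0, 0], [0, 0, -1.9, 0], [0, 0, -2.8, 0], [0, 0, -3.5, 0]]]' --grip 40

```text
t: 13.98
eef_pos: [0.5669, -0.1386, 0.2802]
ee_rot: [-3.141, -0.002, -0.146]
force: [-0.3, -0.2, -0.9]
width: 0.0398
gripper_force: 0.0
```

Request:
jog_arm --deltas '[[[0, 0, -0.15, 0], [0, 0, -0.35, 0], [0, 0, -0.35, 0]]]' --grip 0

```text
t: 14.35
eef_pos: [0.5667, -0.1385, 0.2985]
ee_rot: [3.142, 0.0, -0.146]
force: [-0.6, -0.1, 0.2]
width: 0.0156
gripper_force: 0.0
```

```bash
python3 - <<'E'
from m import *
w=grab_frame("wrist");save(w,"whome");s=arm.get_state();print(s["eef_pos"],s["ee_rot"],s["force"],s["width"])
sd=grab_frame("side");save(sd,"side1")
a=w["img"][60:290,200:450];b=sd["img"][180:260,290:400]
a=cv2.resize(a,(500,460));b=cv2.resize(b,(300,460) if 0 else (300,218),interpolation=cv2.INTER_NEAREST)
o=np.zeros((460,800,3),np.uint8);o[:,:500]=a;o[:218,500:]=b;cv2.imwrite("pics/home.png",o[:,:,::-1])
E
```

```text
[ 0.56640513 -0.13841999  0.29774501] [ 3.14156680e+00  1.14620006e-03 -1.46448046e-01] [-0.17215581 -0.39854853 -0.04701111] 0.011601111921325666
```

View pics/home.png

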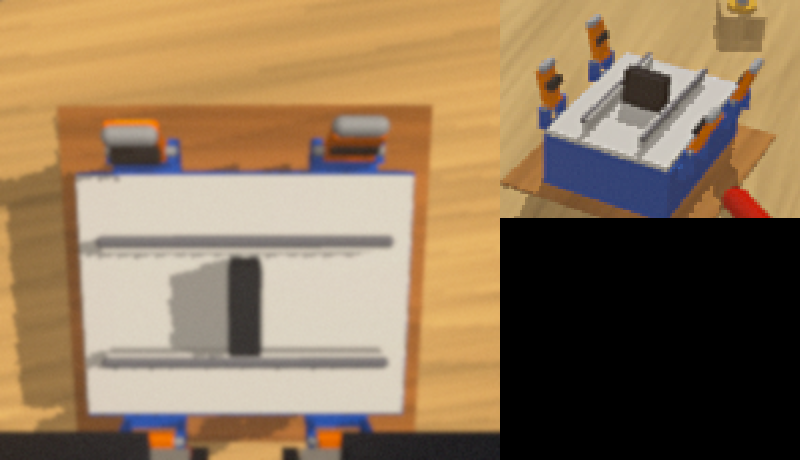

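The wrist and side views show the lid flush and centred on the box, with all clips upright and outside it. Next the near left clip: approach from outside, sweep inward, then press.

Request:
jog_arm --deltas '[[[-0.6, -0.3, 0.3, 0], [-1.2, -0.6, 0.8, 0], [-1.75, -0.83, 1.4, 0], [-1.92, -0.83, 2.2, 0], [-1.92, -0.83, 2.9, 0], [-1.92, -0.83, 3.3, 0], [-1.92, -0.83, 3.5, 0], [-1.92, -0.83, 3.5, 0]]]' --grip 0

```text
t: 15.45
eef_pos: [0.4594, -0.0726, 0.0879]
ee_rot: [3.141, 0.002, -0.146]
force: [0.2, 0.3, 1.1]
width: 0.0004
gripper_force: 0.0
```

```bash
cat > st.py <<'E'
from h import *
s=arm.get_state();y=-.146;ex=np.array([np.cos(y),np.sin(y)]);ey=np.array([-np.sin(y),np.cos(y)]);d=s["eef_pos"][:2]-[.5674,-.1386]
print("cass mm",(np.r_[d@ex,d@ey,s["eef_pos"][2]]*1000).round(2),"yaw",s["ee_rot"][2].round(4),"F",s["force"].round(1),"w",round(s["width"],4),"t",s["t"])
E
python3 st.py
```

```text
cass mm [-116.42   49.59   87.88] yaw -0.1464 F [0.2 0.3 1.1] w 0.0004 t 15.45
```

Request:
jog_arm --deltas '[[[0.12, 0, 0, 0], [0.24, 0, 0, 0], [0.36, 0, 0, 0], [0.48, 0, 0, 0], [0.6, 0, 0, 0], [0.72, 0, 0, 0], [0.84, 0, 0, 0], [0.96, 0, 0, 0]]]'

```text
t: 16.45
eef_pos: [0.5141, -0.0813, 0.0879]
ee_rot: [3.141, 0.006, -0.147]
force: [-5.1, 0.9, 1.7]
width: 0.0005
gripper_force: 2.4
```

Request:
jog_arm --deltas '[[[0.05, 0, 0, 0], [0.1, 0, 0.05, 0], [0.1, 0, 0.08, 0], [0.1, 0, 0.08, 0]]]'

```text
t: 16.95
eef_pos: [0.5237, -0.0817, 0.084]
ee_rot: [-3.141, -0.002, -0.146]
force: [0.6, 0.5, 0.6]
width: 0.0006
gripper_force: 0.3
```

```bash
python3 st.py; python3 -c "
from h import *
sd=grab_frame('side');save(sd,'side2');cv2.imwrite('pics/s2.png',cv2.resize(sd['img'][150:270,270:420],None,fx=4,fy=4)[:,:,::-1])"
```

```text
cass mm [-51.54  49.97  84.04] yaw -0.1461 F [0.6 0.5 0.6] w 0.0006 t 16.95
```

View pics/s2.png

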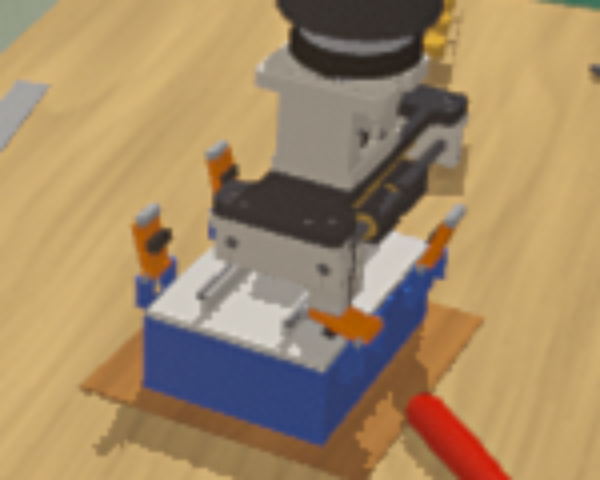

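The near left clip is folded over the lid with the fingertip above it. Pressing down by feel.

Request:
jog_arm --deltas '[[[0, 0, 0.02, 0], [0, 0, 0.02, 0]]]'

```text
t: 17.25
eef_pos: [0.5236, -0.0816, 0.083]
ee_rot: [-3.141, -0.002, -0.146]
force: [0.2, -1.5, 3.4]
width: 0.0007
gripper_force: 1.2
```

Request:
jog_arm --deltas '[[[0, 0, 0.02, 0], [0, 0, 0.02, 0]]]'

```text
t: 17.5
eef_pos: [0.5231, -0.0816, 0.0815]
ee_rot: [-3.141, -0.001, -0.146]
force: [1.1, 0.2, 3.1]
width: 0.0003
gripper_force: 1.2
```

Request:
jog_arm --deltas '[[[0, 0, 0.015, 0], [0, 0, 0.015, 0]]]'

```text
t: 17.75
eef_pos: [0.5224, -0.0817, 0.0802]
ee_rot: [3.142, 0.001, -0.147]
force: [-0.2, 0.0, 1.7]
width: 0.0002
gripper_force: 0.8
```

Request:
jog_arm --deltas '[[[0, 0, 0.01, 0], [0, 0, 0.01, 0]]]'

```text
t: 18.0
eef_pos: [0.5223, -0.0817, 0.0795]
ee_rot: [3.141, 0.001, -0.147]
force: [0.0, -0.4, 1.5]
width: 0.0003
gripper_force: 0.5
```

Request:
jog_arm --deltas '[[[0, 0, 0.01, 0], [0, 0, 0.01, 0]]]'

```text
t: 18.25
eef_pos: [0.5225, -0.0817, 0.079]
ee_rot: [3.141, 0.001, -0.146]
force: [-0.1, 0.3, 0.5]
width: 0.0004
gripper_force: 0.3
```

Request:
jog_arm --deltas '[[[0, 0, 0.01, 0], [0, 0, 0.01, 0]]]'

```text
t: 18.5
eef_pos: [0.5227, -0.0818, 0.0787]
ee_rot: [3.141, 0.0, -0.146]
force: [-0.0, -0.1, 2.0]
width: 0.0003
gripper_force: 1.1
```

Request:
jog_arm --deltas '[[[0, 0, 0.01, 0], [0, 0, 0.01, 0]]]'

```text
t: 18.75
eef_pos: [0.5228, -0.0818, 0.0783]
ee_rot: [3.141, -0.0, -0.146]
force: [-1.7, 0.9, 5.0]
width: 0.0005
gripper_force: 2.7
```

Request:
jog_arm --deltas '[[[0, 0, 0.01, 0], [0, 0, 0.01, 0]]]'

```text
t: 19.0
eef_pos: [0.5229, -0.0818, 0.0781]
ee_rot: [3.141, -0.0, -0.146]
force: [-2.4, 0.0, 8.6]
width: 0.0003
gripper_force: 4.4
```

Request:
jog_arm --deltas '[[[0, 0, 0.01, 0], [0, 0, 0.01, 0]]]'

```text
t: 19.25
eef_pos: [0.523, -0.0818, 0.0779]
ee_rot: [3.141, -0.001, -0.146]
force: [-3.9, 0.3, 12.5]
width: 0.0007
gripper_force: 6.3
```

Request:
jog_arm --deltas '[[[0, 0, 0.01, 0], [0, 0, 0.01, 0]]]'

```text
t: 19.5
eef_pos: [0.523, -0.0818, 0.0777]
ee_rot: [3.141, -0.001, -0.146]
force: [-5.5, 0.8, 16.7]
width: 0.0003
gripper_force: 8.4
```

Request:
jog_arm --deltas '[[[0, 0, -0.15, 0], [0, 0, -0.15, 0], [0, 0, -0.09, 0], [0, 0, -0.07, 0], [0, 0, -0.07, 0]]]'

```text
t: 20.12
eef_pos: [0.5225, -0.0818, 0.0799]
ee_rot: [3.141, 0.001, -0.146]
force: [0.3, -0.2, 0.5]
width: 0.0009
gripper_force: 0.0
```

Request:
jog_arm --deltas '[[[0, 0, 0.02, 0], [0, 0, 0.02, 0]]]'

```text
t: 20.38
eef_pos: [0.5228, -0.0817, 0.0791]
ee_rot: [3.142, 0.0, -0.146]
force: [0.0, 0.0, -0.1]
width: 0.0002
gripper_force: 0.0
```

The clip stays down after I back off, and the rest was stiff up to 17 N, so it has clicked. Now the diagonal, far right.

Request:
jog_arm --deltas '[[[0, 0, -0.6, 0], [0.1, 0.1, -1.3, 0], [0.8, 0.5, -1.5, 0], [1.6, 0.9, -1.5, 0], [2.3, 1.4, -1.5, 0], [2.8, 1.67, -1.2, 0], [2.8, 1.67, -0.6, 0], [2.8, 1.67, -0.16, 0]]]'

```text
t: 21.38
eef_pos: [0.6739, -0.2057, 0.0866]
ee_rot: [-3.142, 0.002, -0.147]
force: [-0.0, -0.4, -0.1]
width: 0.0005
gripper_force: 0.0
```

Request:
jog_arm --deltas '[[[-0.1, 0, 0, 0], [-0.22, 0, 0, 0], [-0.34, 0, 0, 0], [-0.46, 0, 0, 0], [-0.6, 0, 0, 0], [-0.72, 0, 0, 0], [-0.84, 0, 0, 0], [-0.96, 0, 0, 0]]]'

```text
t: 22.38
eef_pos: [0.6207, -0.197, 0.0914]
ee_rot: [-3.141, -0.008, -0.145]
force: [6.0, -1.7, 1.6]
width: 0.0004
gripper_force: 2.6
```

Request:
jog_arm --deltas '[[[-0.05, 0, 0, 0], [-0.1, 0, 0.05, 0], [-0.1, 0, 0.08, 0], [-0.1, 0, 0.08, 0]]]'

```text
t: 22.88
eef_pos: [0.6103, -0.1959, 0.0833]
ee_rot: [3.142, 0.003, -0.147]
force: [0.0, 0.9, 0.1]
width: 0.0002
gripper_force: 0.4
```

```bash
python3 st.py
```

```text
cass mm [ 50.81 -50.48  83.28] yaw -0.1467 F [0.  0.9 0.1] w 0.0002 t 22.875
```

Request:
jog_arm --deltas '[[[0, 0, 0.02, 0], [0, 0, 0.02, 0]]]'

```text
t: 23.12
eef_pos: [0.6106, -0.1961, 0.0821]
ee_rot: [3.142, 0.002, -0.147]
force: [0.3, 0.1, 0.0]
width: 0.0005
gripper_force: 0.0
```

Request:
jog_arm --deltas '[[[0, 0, 0.015, 0], [0, 0, 0.015, 0]]]'

```text
t: 23.38
eef_pos: [0.6112, -0.1961, 0.0817]
ee_rot: [3.142, 0.001, -0.147]
force: [-0.5, 1.3, 0.3]
width: 0.0008
gripper_force: 0.0
```

Request:
jog_arm --deltas '[[[0, 0, 0.015, 0], [0, 0, 0.015, 0]]]'

```text
t: 23.62
eef_pos: [0.6114, -0.1961, 0.0811]
ee_rot: [3.142, 0.0, -0.146]
force: [-0.3, -0.9, 0.3]
width: 0.0006
gripper_force: 0.4
```

Request:
jog_arm --deltas '[[[0, 0, 0.015, 0], [0, 0, 0.015, 0]]]'

```text
t: 23.88
eef_pos: [0.6115, -0.1961, 0.0805]
ee_rot: [3.141, -0.0, -0.146]
force: [-1.8, 0.4, 4.3]
width: 0.0003
gripper_force: 1.9
```

Request:
jog_arm --deltas '[[[0, 0, 0.01, 0], [0, 0, 0.01, 0]]]'

```text
t: 24.12
eef_pos: [0.6113, -0.1961, 0.08]
ee_rot: [3.141, 0.0, -0.146]
force: [-1.9, 1.2, 6.4]
width: 0.0005
gripper_force: 2.6
```

Request:
jog_arm --deltas '[[[0, 0, 0.01, 0], [0, 0, 0.01, 0]]]'

```text
t: 24.38
eef_pos: [0.6112, -0.1961, 0.0793]
ee_rot: [3.141, 0.0, -0.146]
force: [-3.7, 0.6, 5.8]
width: 0.0001
gripper_force: 2.6
```

Request:
jog_arm --deltas '[[[0, 0, 0.01, 0], [0, 0, 0.01, 0]]]'

```text
t: 24.62
eef_pos: [0.611, -0.196, 0.0785]
ee_rot: [3.142, 0.001, -0.146]
force: [-3.4, 0.5, 4.6]
width: 0.0006
gripper_force: 2.1
```

Request:
jog_arm --deltas '[[[0, 0, 0.01, 0], [0, 0, 0.01, 0]]]'

```text
t: 24.88
eef_pos: [0.6112, -0.1961, 0.0778]
ee_rot: [3.142, 0.0, -0.146]
force: [-2.4, -0.4, 4.1]
width: 0.0005
gripper_force: 1.7
```

Request:
jog_arm --deltas '[[[0, 0, 0.01, 0], [0, 0, 0.01, 0]]]'

```text
t: 25.12
eef_pos: [0.6115, -0.1961, 0.077]
ee_rot: [-3.142, -0.0, -0.146]
force: [-1.6, -0.3, 2.2]
width: 0.0006
gripper_force: 1.1
```

Request:
jog_arm --deltas '[[[0, 0, 0.01, 0], [0, 0, 0.01, 0]]]'

```text
t: 25.38
eef_pos: [0.6117, -0.196, 0.0764]
ee_rot: [-3.142, -0.0, -0.146]
force: [-1.9, 0.0, 0.9]
width: 0.0003
gripper_force: 0.6
```

Request:
jog_arm --deltas '[[[0, 0, 0.01, 0], [0, 0, 0.01, 0]]]'

```text
t: 25.62
eef_pos: [0.6117, -0.196, 0.0758]
ee_rot: [-3.141, -0.0, -0.146]
force: [-0.4, -0.7, 0.5]
width: 0.0006
gripper_force: 0.3
```

Request:
jog_arm --deltas '[[[0, 0, 0.01, 0], [0, 0, 0.01, 0]]]'

```text
t: 25.88
eef_pos: [0.6116, -0.196, 0.0752]
ee_rot: [-3.142, -0.0, -0.146]
force: [-0.5, -0.1, 0.6]
width: 0.0002
gripper_force: 0.0
```

Request:
jog_arm --deltas '[[[0, 0, 0.01, 0], [0, 0, 0.01, 0]]]'

```text
t: 26.12
eef_pos: [0.6116, -0.196, 0.0747]
ee_rot: [-3.142, -0.0, -0.146]
force: [0.6, -0.4, 0.5]
width: 0.0005
gripper_force: 0.0
```

Request:
jog_arm --deltas '[[[0, 0, 0.01, 0], [0, 0, 0.01, 0]]]'

```text
t: 26.38
eef_pos: [0.6115, -0.1961, 0.0741]
ee_rot: [-3.142, 0.0, -0.146]
force: [-0.3, -0.2, 1.0]
width: 0.0006
gripper_force: 0.0
```

Request:
jog_arm --deltas '[[[0, 0, 0.01, 0], [0, 0, 0.01, 0]]]'

```text
t: 26.62
eef_pos: [0.6116, -0.1961, 0.0737]
ee_rot: [3.142, -0.0, -0.146]
force: [-0.3, 0.1, 1.0]
width: 0.0006
gripper_force: 0.6
```

Request:
jog_arm --deltas '[[[0, 0, 0.01, 0], [0, 0, 0.01, 0]]]'

```text
t: 26.88
eef_pos: [0.6116, -0.1961, 0.0733]
ee_rot: [3.142, -0.0, -0.146]
force: [-1.5, 0.9, 4.6]
width: 0.0007
gripper_force: 2.3
```

Request:
jog_arm --deltas '[[[0, 0, 0.01, 0], [0, 0, 0.02, 0], [0, 0, 0.02, 0]]]'

```text
t: 27.25
eef_pos: [0.6116, -0.1961, 0.0731]
ee_rot: [3.141, -0.001, -0.146]
force: [-4.2, 2.4, 12.1]
width: 0.0002
gripper_force: 6.0
```

Request:
jog_arm --deltas '[[[0, 0, -0.6, 0], [-0.1, 0, -1.4, 0], [-0.8, 0, -1.6, 0], [-1.6, 0, -1.6, 0], [-2.3, 0, -1.6, 0], [-2.8, 0, -1.3, 0], [-2.8, 0, -0.7, 0], [-2.8, 0, -0.28, 0]]]'

```text
t: 28.25
eef_pos: [0.4447, -0.1714, 0.0877]
ee_rot: [-3.141, -0.0, -0.146]
force: [0.3, -0.6, 0.8]
width: 0.0005
gripper_force: 0.0
```

```bash
python3 st.py
```

```text
cass mm [-116.66  -50.33   87.66] yaw -0.1464 F [ 0.3 -0.6  0.8] w 0.0005 t 28.25
```

Request:
jog_arm --deltas '[[[0.12, 0, 0, 0], [0.24, 0, 0, 0], [0.36, 0, 0, 0], [0.48, 0, 0, 0], [0.6, 0, 0, 0], [0.72, 0, 0, 0], [0.84, 0, 0, 0], [0.96, 0, 0, 0]]]'

```text
t: 29.25
eef_pos: [0.4996, -0.18, 0.0882]
ee_rot: [3.141, 0.006, -0.147]
force: [-6.8, 1.1, 1.9]
width: 0.0002
gripper_force: 2.5
```

Request:
jog_arm --deltas '[[[0.05, 0, 0, 0], [0.1, 0, 0.04, 0], [0.1, 0, 0.06, 0], [0.1, 0, 0.06, 0]]]'

```text
t: 29.75
eef_pos: [0.509, -0.1808, 0.0852]
ee_rot: [-3.142, -0.001, -0.146]
force: [0.0, -1.1, 0.6]
width: 0.0005
gripper_force: 0.1
```

Request:
jog_arm --deltas '[[[0, 0, 0.015, 0], [0, 0, 0.015, 0]]]'

```text
t: 30.0
eef_pos: [0.5088, -0.1808, 0.0843]
ee_rot: [-3.141, -0.001, -0.146]
force: [0.1, 0.3, 0.2]
width: 0.0005
gripper_force: 0.3
```

Request:
jog_arm --deltas '[[[0, 0, 0.015, 0], [0, 0, 0.015, 0]]]'

```text
t: 30.25
eef_pos: [0.5084, -0.1808, 0.0832]
ee_rot: [-3.142, -0.0, -0.146]
force: [-0.0, -0.8, 1.0]
width: 0.0003
gripper_force: 0.4
```

Request:
jog_arm --deltas '[[[0, 0, 0.015, 0], [0, 0, 0.015, 0]]]'

```text
t: 30.5
eef_pos: [0.5082, -0.1808, 0.0822]
ee_rot: [-3.142, 0.0, -0.146]
force: [0.2, -0.9, 0.0]
width: 0.0002
gripper_force: 0.4
```

Request:
jog_arm --deltas '[[[0, 0, 0.01, 0], [0, 0, 0.01, 0]]]'

```text
t: 30.75
eef_pos: [0.5081, -0.1808, 0.0815]
ee_rot: [3.142, 0.0, -0.146]
force: [0.5, 0.6, 0.5]
width: 0.0005
gripper_force: 0.4
```

Request:
jog_arm --deltas '[[[0, 0, 0.01, 0], [0, 0, 0.01, 0]]]'

```text
t: 31.0
eef_pos: [0.5081, -0.1808, 0.081]
ee_rot: [3.142, 0.0, -0.146]
force: [0.6, -0.3, 0.6]
width: 0.0004
gripper_force: 0.4
```

Request:
jog_arm --deltas '[[[0, 0, 0.01, 0], [0, 0, 0.01, 0]]]'

```text
t: 31.25
eef_pos: [0.5082, -0.1808, 0.0804]
ee_rot: [3.142, 0.0, -0.146]
force: [0.1, -0.1, 0.8]
width: 0.0003
gripper_force: 0.4
```

Request:
jog_arm --deltas '[[[0, 0, 0.01, 0], [0, 0, 0.01, 0]]]'

```text
t: 31.5
eef_pos: [0.5083, -0.1808, 0.0799]
ee_rot: [3.142, -0.0, -0.146]
force: [0.5, 0.0, 1.3]
width: 0.0008
gripper_force: 0.7
```

Request:
jog_arm --deltas '[[[0, 0, 0.01, 0], [0, 0, 0.01, 0]]]'

```text
t: 31.75
eef_pos: [0.5084, -0.1809, 0.0795]
ee_rot: [3.142, -0.0, -0.146]
force: [0.3, 0.1, 3.0]
width: 0.0007
gripper_force: 1.4
```

Request:
jog_arm --deltas '[[[0, 0, 0.01, 0], [0, 0, 0.01, 0]]]'

```text
t: 32.0
eef_pos: [0.5086, -0.1809, 0.0788]
ee_rot: [3.142, -0.001, -0.146]
force: [1.7, -0.7, 3.0]
width: 0.0002
gripper_force: 1.5
```

Request:
jog_arm --deltas '[[[0, 0, 0.01, 0], [0, 0, 0.01, 0]]]'

```text
t: 32.25
eef_pos: [0.5086, -0.1808, 0.0781]
ee_rot: [-3.142, -0.001, -0.146]
force: [1.1, -1.2, 3.5]
width: 0.0003
gripper_force: 1.3
```

Request:
jog_arm --deltas '[[[0, 0, 0.01, 0], [0, 0, 0.01, 0]]]'

```text
t: 32.5
eef_pos: [0.508, -0.1808, 0.0773]
ee_rot: [-3.142, 0.0, -0.146]
force: [2.0, -0.9, 2.6]
width: 0.0001
gripper_force: 1.1
```

Request:
jog_arm --deltas '[[[0, 0, 0.01, 0], [0, 0, 0.01, 0]]]'

```text
t: 32.75
eef_pos: [0.5078, -0.1808, 0.0766]
ee_rot: [-3.142, 0.001, -0.147]
force: [1.1, 0.4, 1.7]
width: 0.0005
gripper_force: 0.8
```

Request:
jog_arm --deltas '[[[0, 0, 0.01, 0], [0, 0, 0.01, 0]]]'

```text
t: 33.0
eef_pos: [0.5077, -0.1808, 0.0759]
ee_rot: [-3.142, 0.001, -0.147]
force: [0.0, -0.1, 0.3]
width: -0.0001
gripper_force: 0.4
```

Clicked; now to the hard rest.

Request:
jog_arm --deltas '[[[0, 0, 0.01, 0], [0, 0, 0.02, 0], [0, 0, 0.02, 0]]]'

```text
t: 33.38
eef_pos: [0.5078, -0.1808, 0.0748]
ee_rot: [3.142, 0.001, -0.147]
force: [-0.8, -0.5, 0.6]
width: 0.0002
gripper_force: 0.0
```

Request:
jog_arm --deltas '[[[0, 0, 0.01, 0], [0, 0, 0.02, 0], [0, 0, 0.02, 0]]]'

```text
t: 33.75
eef_pos: [0.508, -0.1808, 0.0738]
ee_rot: [3.142, 0.0, -0.146]
force: [-0.9, -0.2, 1.8]
width: 0.0007
gripper_force: 0.9
```

Request:
jog_arm --deltas '[[[0, 0, 0.01, 0], [0, 0, 0.02, 0], [0, 0, 0.02, 0]]]'

```text
t: 34.12
eef_pos: [0.5082, -0.1809, 0.0733]
ee_rot: [3.141, -0.0, -0.146]
force: [-4.0, 2.0, 7.9]
width: 0.0007
gripper_force: 4.5
```

Request:
jog_arm --deltas '[[[0, 0, 0.01, 0], [0, 0, 0.01, 0]]]'

```text
t: 34.38
eef_pos: [0.5082, -0.1809, 0.0732]
ee_rot: [3.141, -0.0, -0.146]
force: [-5.0, 1.2, 14.0]
width: 0.0005
gripper_force: 6.9
```

Request:
jog_arm --deltas '[[[0, 0, -0.6, 0], [0.1, -0.1, -1.4, 0], [0.8, -0.5, -1.6, 0], [1.6, -0.9, -1.6, 0], [2.3, -1.4, -1.6, 0], [2.8, -1.67, -1.3, 0], [2.8, -1.67, -0.7, 0], [2.8, -1.67, -0.28, 0]]]'

```text
t: 35.38
eef_pos: [0.6886, -0.1057, 0.0863]
ee_rot: [3.142, 0.002, -0.146]
force: [0.4, -0.2, -0.1]
width: 0.0003
gripper_force: 0.0
```

```bash
python3 st.py
```

```text
cass mm [115.18  50.14  86.28] yaw -0.1462 F [ 0.4 -0.2 -0.1] w 0.0003 t 35.375
```

Request:
jog_arm --deltas '[[[-0.1, 0, 0, 0], [-0.22, 0, 0, 0], [-0.34, 0, 0, 0], [-0.46, 0, 0, 0], [-0.6, 0, 0, 0], [-0.72, 0, 0, 0], [-0.84, 0, 0, 0], [-0.96, 0, 0, 0]]]'

```text
t: 36.38
eef_pos: [0.6356, -0.0976, 0.0917]
ee_rot: [-3.14, -0.009, -0.145]
force: [6.8, -1.0, 1.5]
width: 0.0003
gripper_force: 2.6
```

Request:
jog_arm --deltas '[[[-0.05, 0, 0, 0], [-0.1, 0, 0.03, 0], [-0.1, 0, 0.05, 0], [-0.1, 0, 0.05, 0]]]'

```text
t: 36.88
eef_pos: [0.6255, -0.0968, 0.0854]
ee_rot: [3.142, 0.001, -0.146]
force: [0.9, 0.8, 4.0]
width: 0.0005
gripper_force: 1.1
```

Request:
jog_arm --deltas '[[[0, 0, 0.01, 0], [0, 0, 0.01, 0]]]'

```text
t: 37.12
eef_pos: [0.6256, -0.0968, 0.0852]
ee_rot: [3.141, 0.001, -0.146]
force: [-0.2, 3.1, 4.8]
width: 0.0002
gripper_force: 2.0
```

Request:
jog_arm --deltas '[[[0, 0, 0.01, 0], [0, 0, 0.01, 0]]]'

```text
t: 37.38
eef_pos: [0.6256, -0.0968, 0.0849]
ee_rot: [3.141, 0.001, -0.146]
force: [-1.9, 1.7, 7.2]
width: 0.0006
gripper_force: 3.0
```

Request:
jog_arm --deltas '[[[0, 0, 0.01, 0], [0, 0, 0.01, 0]]]'

```text
t: 37.62
eef_pos: [0.6255, -0.0969, 0.0844]
ee_rot: [3.141, 0.001, -0.146]
force: [-2.5, 3.8, 8.4]
width: 0.0004
gripper_force: 3.5
```

Request:
jog_arm --deltas '[[[0, 0, 0.01, 0], [0, 0, 0.01, 0]]]'

```text
t: 37.88
eef_pos: [0.6254, -0.0969, 0.0837]
ee_rot: [3.141, 0.001, -0.146]
force: [-2.0, 2.1, 7.7]
width: 0.0008
gripper_force: 3.2
```

Request:
jog_arm --deltas '[[[0, 0, 0.01, 0], [0, 0, 0.01, 0]]]'

```text
t: 38.12
eef_pos: [0.6252, -0.097, 0.0829]
ee_rot: [3.141, 0.002, -0.146]
force: [-2.1, 2.5, 5.7]
width: 0.0004
gripper_force: 2.6
```

Request:
jog_arm --deltas '[[[0, 0, 0.01, 0], [0, 0, 0.01, 0]]]'

```text
t: 38.38
eef_pos: [0.6251, -0.097, 0.082]
ee_rot: [3.141, 0.002, -0.147]
force: [-2.0, 1.7, 4.4]
width: 0.0
gripper_force: 1.8
```

Request:
jog_arm --deltas '[[[0, 0, 0.01, 0], [0, 0, 0.01, 0]]]'

```text
t: 38.62
eef_pos: [0.6256, -0.0971, 0.0813]
ee_rot: [3.141, 0.001, -0.147]
force: [-1.0, 0.6, 2.3]
width: 0.0
gripper_force: 1.2
```

Request:
jog_arm --deltas '[[[0, 0, 0.01, 0], [0, 0, 0.01, 0]]]'

```text
t: 38.88
eef_pos: [0.626, -0.097, 0.0808]
ee_rot: [3.141, 0.0, -0.146]
force: [-1.4, 0.6, 2.4]
width: 0.0003
gripper_force: 0.9
```

Request:
jog_arm --deltas '[[[0, 0, 0.01, 0], [0, 0, 0.01, 0]]]'

```text
t: 39.12
eef_pos: [0.6261, -0.0969, 0.0803]
ee_rot: [3.142, 0.0, -0.146]
force: [-1.0, -0.3, 1.6]
width: 0.0002
gripper_force: 0.6
```

Request:
jog_arm --deltas '[[[0, 0, 0.01, 0], [0, 0, 0.01, 0]]]'

```text
t: 39.38
eef_pos: [0.6262, -0.0969, 0.0797]
ee_rot: [-3.142, -0.0, -0.146]
force: [0.1, -0.1, 0.6]
width: 0.0004
gripper_force: 0.4
```

Request:
jog_arm --deltas '[[[0, 0, 0.01, 0], [0, 0, 0.02, 0], [0, 0, 0.02, 0]]]'

```text
t: 39.75
eef_pos: [0.6261, -0.0969, 0.0788]
ee_rot: [3.142, -0.0, -0.146]
force: [-1.5, 1.1, 4.1]
width: 0.0002
gripper_force: 1.6
```

Request:
jog_arm --deltas '[[[0, 0, 0.01, 0], [0, 0, 0.02, 0], [0, 0, 0.02, 0]]]'

```text
t: 40.12
eef_pos: [0.6261, -0.0969, 0.0784]
ee_rot: [3.142, -0.0, -0.146]
force: [-4.5, 2.0, 10.5]
width: 0.0005
gripper_force: 4.5
```

Request:
jog_arm --deltas '[[[0, 0, -0.6, 0], [0, 0, -1.4, 0], [-0.4, 0.3, -2.2, 0], [-1.0, 0.6, -3.0, 0], [-1.6, 0.6, -3.7, 0], [-2.2, 0.6, -3.7, 0], [-2.4, 0.6, -3.7, 0], [-2.4, 0.6, -3.7, 0]]]'

```text
t: 41.12
eef_pos: [0.4783, -0.1114, 0.2997]
ee_rot: [-3.141, -0.001, -0.146]
force: [0.5, 0.4, 0.7]
width: 0.0006
gripper_force: 0.0
```

```bash
python3 st.py; python3 - <<'E'
from m import *
y=-.146;ex=np.array([np.cos(y),np.sin(y)]);ey=np.array([-np.sin(y),np.cos(y)])
w=grab_frame("wrist");save(w,"wend");h=cv2.cvtColor(w["img"],cv2.COLOR_RGB2HSV)
m=((h[...,0]<14)&(h[...,0]>3)&(h[...,1]>190)&(h[...,2]>120)).astype(np.uint8)
n,l,s,c=cv2.connectedComponentsWithStats(m)
for i in range(1,n):
    if s[i,4]>40:
        P=plane(w,[c[i]],.074)[0,:2]-[.5674,-.1386];print("orange",c[i].round(0),s[i],(P@ex*1000).round(1),(P@ey*1000).round(1))
a=load("side0")["img"].astype(int);b=grab_frame("side");save(b,"send");d=np.abs(b["img"].astype(int)-a).max(2)>40
for nm,(x0,x1,y0,y1) in dict(bottle=(244,270,202,252),carton=(165,260,350,435),screwdriver=(370,422,248,303),block=(366,390,175,192)).items(): print(nm,d[y0:y1,x0:x1].mean().round(3))
E
```

```text
cass mm [-92.14  13.94 299.65] yaw -0.1459 F [0.5 0.4 0.7] w 0.0006 t 41.125
orange [391.  34.] [380  26  26  12  69] 70.8 -46.7
orange [286. 198.] [275 195  23   5  41] -78.9 51.5
orange [285. 244.] [253 210  63  66 963] -125.8 53.2
bottle 0.0
carton 0.0
screwdriver 0.001
block 0.0
```

```bash
python3 - <<'E'
from m import *
y=-.146;ex=np.array([np.cos(y),np.sin(y)]);ey=np.array([-np.sin(y),np.cos(y)])
w=load("wend");im=w["img"].astype(int)
for mn,(sx,sy) in dict(nl=(-1,1),nr=(-1,-1),fl=(1,1),fr=(1,-1)).items():
    for u in (10,16,34,40,43):
        X=np.r_[np.array([.5674,-.1386])+ex*sx*(.074-u/1000)+ey*sy*.05,.0743]
        p=proj(w,[X])[0]; k=p.round().astype(int); print(mn,u,p.round(),im[k[1],k[0]] if 0<=k[1]<480 else None)
E
```

```text
nl 10 [287. 183.] [240 118   0]
nl 16 [287. 177.] [239 116   0]
nl 34 [286. 158.] [234 121  43]
nl 40 [286. 152.] [133 128 122]
nl 43 [286. 149.] [113 109 107]
nr 10 [389. 183.] [247 125   0]
nr 16 [389. 177.] [247 125   0]
nr 34 [390. 158.] [214 126  84]
nr 40 [390. 152.] [130 124 121]
nr 43 [390. 149.] [120 113 112]
fl 10 [284.  42.] [246 122   0]
fl 16 [284.  49.] [246 123   0]
fl 34 [284.  70.] [247 124   0]
fl 40 [285.  77.] [117 109 108]
fl 43 [285.  80.] [119 114 113]
fr 10 [394.  42.] [241 114   0]
fr 16 [394.  49.] [240 114   0]
fr 34 [393.  70.] [241 116   0]
fr 40 [393.  77.] [147 142 137]
fr 43 [393.  80.] [120 113 113]
```

All four clips show orange arm and then steel nose exactly where shut clips must lie, and the bystanders haven't moved. Handing in.

```bash
python3 -c "
from station import arm
print(arm.job_done())"
```

```text
the job is handed in; nothing more can be done
None
```

The lid is fully home on the box and all four clips are shut, closed in the order near left, far right, near right, far left; the peak press read at the wrist was about 17 N, the bystanders did not move, and I handed the job in at about 41 s.

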